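Slide the pour-over dripper to its next brewing place

ROBOT

A 6-joint arm with a two-finger parallel gripper is mounted at the origin on a cart in front of the work surface, level with it; the furniture and walls round the work are solid. World frame = base frame: x ahead of the robot, y to its left, z up, the work surface at z = 0. Lengths are in m, angles in rad, forces in N, time in s.
With the tool pointing down it reaches from about 0.275 to 0.825 m from the base axis. Payload 4.9 kg.
Tool frame: the origin (TCP) lies midway between the tips of the shut fingers; the grasp point (between the pads) lies 19 mm behind it (bot.grip_depth is the distance from the TCP to the grasp point, in m); y points along the fingers, x is the direction in which the jaws open and shut, and the axes are right-handed (so a half turn about y gives the same grasp; the last joint's range is limited). The gripper opens to 85 mm and grips with 20 to 120 N. Pads are 22 mm wide; open, the fingers measure 114 mm over their backs; the gripper's body (76 mm by 85 mm) begins 54 mm behind the grasp point. The pads swing forward as they close: fully open they stand 13 mm farther back than shut.
Start: joints at [1.182, 0.326, -0.193, 1.052, 0, 1.437], TCP at [0.139, 0.532, 0.231] pointing down, gripper open.
Joint ranges: [-2.65, 2.65], [-0.97, 1.79], [-1.3, 1.35], [-1.93, 2.1], [-1.47, 1.37], [-3.14, 3.14]. Speed limits (rad/s): [2.57, 2.57, 3.14, 3.14, 3.14, 3.14].

INTERFACE

Orientations are given as a unit quaternion [w, x, y, z].
In Python, from cell import bot gives the robot as it stands. Calls block until the motion is done:
- bot.move_pose(position, orientation): joint-space move of the TCP to a pose.
- bot.move_linear(position, speed=0.15, rotation=None, until_force=None): straight line of the TCP; rotation=None keeps the orientation; speed is the mean speed in m/s. With until_force (N) it stops when the force on the tool has changed by that much, and returns True; else False.
- bot.goto_joints(angles): joint-space move.
- bot.set_gripper(opening, grasp_force=None): opening from 0.0 (shut) to 1.0 (fully open); grasp_force is the grip in N (None keeps the last); returns when the fingers have stopped.
- bot.wait(seconds).
- bot.solve_ik(position, orientation): joint angles nearest the present ones, or None.
- bot.camera(name): name is "scene" or "top" or "wrist"; returns the picture (420x560x3 uint8, red, green, blue); there is no depth.
- bot.calibration(name): a dict with "mtx" (3x3 intrinsics, pixels), "extrinsics" (4x4, takes a point from world to camera coordinates); the wrist camera has in their place "hand_eye" (4x4, takes a point from camera to tool coordinates, whose origin is the TCP and whose axes are the tool frame's). Camera axes: x right, y down, z forward; pixel columns grow to the right and rows downward; lengths in m; the calibration is good to about 2 mm. A picture is of the moment at which its call begins: read the wrist's pose just before it. calibration takes no time and is no camera call.
A pose or a line that the arm cannot do raises bot.PlanningError and nothing moves.
- bot.close_job(): hands the job in, once; it reports no verdict.
Trained networks look in the newest picture that a camera, given by its name, has taken for a name from the list of things; names that differ only in an ending like _2 or _b are one class to them, and where a whole thing is asked for, a point or a joint stands for the part that bears it (a point fixed in the world has none). Each returns a list of dicts, best first, with "confidence" (0 to 1); they miss things now and then, are a little off and sometimes report something else, mostly with a low value. They report only what shows in the picture. A call takes as long as a camera call. They do not tell look-alikes from the thing itself.
- bot.search_frame(camera, thing): "bbox" ([left, top, width, height] in pixels, round what is visible of it).
Readings, each from a call of its own:
- bot.read_clock(): time.
- bot.read_joint_positions(): joint angles.
- bot.read_joint_vel(): joint speeds.
- bot.read_joint_efforts(): joint torques, N m.
- bot.read_position(): TCP position.
- bot.read_tool_rot(): TCP orientation.
- bot.read_ft_force(): force on the tool from outside, world axes, zero at the start.
- bot.read_moment(): the same for the moment, N m.
- bot.read_gripper_width(): opening from 0.0 (shut) to 1.0 (fully open).
Only numpy, scipy, OpenCV 4.12 (cv2) and the standard library are available. Lean on these libraries where they do the work, as an engineer would, in place of code of your own. Each camera call takes 0.05 s, during which the arm holds its last target. There are 200 camera calls.

TASK

The green mug is brewed, so set up the pour-over bar for the next coffee: take the honey jar off the bar and stand it upright on the range top or worktop, put the white ribbed cup upright in the middle of the black pad that the jar was blocking, then slide the dripper along its rail (the wooden knob is its handle) until it clicks into the notch above that cup. Leave the green mug and everything else where it stands, and do not let the dripper knock against jar, cup or mug.

Things in the scene. Friction and masses are not known exactly. Their poses are not given: they have to be found in the camera images.
- bar: Fixed pour-over bar on the range top: dark wood base 14 mm high, steel drip tray (top at z = 16 mm), two low rods at the back (end blocks 48 mm high). The microwave hangs 0.54 m up, its front about above the pads. Origin on the range top below the middle of the cup line; y runs along the rail to the robot's left, x to the back. In this frame the base spans x -55 to +115, y -192 to +192 mm.
- place_left (a point): Centre of the black round cup pad (72 mm across) near the bar's left end, on the tray's top; at (0, +145, 16) mm in the bar's frame.
- place_right (a point): Centre of the same kind of pad near the bar's right end; at (0, -145, 16) mm in the bar's frame. The honey jar blocks one pad, the green mug stands on the other.
- carriage (a joint): Dripper carriage along the rail, m: 0 mid-rail, grows to the robot's left (bar +y); +0.145 = notch over the left pad, -0.145 = over the right pad, stops at +-0.155. Starts parked within 0.035 of 0. Slides at about 1 N; a spring plunger must be pushed over a ridge (8 to 12 N, top 5 mm before the notch), then drops in, centres and holds: within 3 mm of the notch it is pulled in.
- dripper: White ceramic dripper cone in a steel ring, on the carriage. Origin at range-top level on its axis, axes as the bar. Spout end z = 82 mm, ring from 92 mm, rim 104 mm across at z = 150 mm, small handle at the back left. An arm 96 mm up joins it to a column 86 mm behind its axis. A cup on a pad (rim at 68 mm) passes under it; the honey jar (102 mm on the tray) does not.
- spout (a point): Lower end of the dripper's spout, on the dripper's axis, z = 82 mm.
- knob (a point): Grip point of the wooden knob that moves the dripper: upright, 23 mm across, from z = 90 to 150 mm; this point is on its axis at z = 130 mm, 77 mm in front of the dripper's axis (towards the robot). Moves with the carriage.
- cup_mid (a point): Middle (half-way up, on the round body's axis) of the white ribbed cup: 0.14 kg, 52 mm tall, 63 mm across at the rim, about 46 mm at the foot. Starts upright among other things on the granite right of the range, whose top is 4 mm lower than the range top. Its handle, 13 mm thick, points along this point's -y axis, reaches 56 mm from the axis, 16 to 52 mm above the foot.
- honey_mid (a point): Middle (half-way up, on the axis) of the round honey jar with black lid, 65 mm across, 86 mm tall, about 0.33 kg, starts upright on one of the pads.
- green_mug_mid (a point): Middle of the green mug's round body, 65 mm across, 52 mm tall, standing on the other pad; its handle points along this point's -y axis to 62 mm from the axis. Stays where it is.
- tumbler_mid (a point): Middle of the grey tumbler, 74 mm across, 98 mm tall, on the granite. Stays where it is.
- salt_mid (a point): Middle of the glass salt shaker with a grey top, 44 mm across, 90 mm tall, on the granite. Stays where it is.
- lemon_mid (a point): Middle of the lemon, 83 x 58 x 58 mm, long along this point's x axis, on the granite. Stays where it is.
Not all that is in view belongs to the job. Leave any orange look-alike of the part that bears honey_mid alone.

How it is judged:
By the outcome, as a careful person would: the job done as asked, in the order asked, and still so for the second after the job is handed in, with the robot touching nothing.
It also fails if it takes over 72 s, if anything falls off the work surface, if the arm or the gripper's body presses on something with over 40 N, if the wrist force passes 120 N, or if a joint passes its speed limit or range.

## Working session

There is one attempt and no reset: what is moved stays moved. The work goes in short steps, each a Python script; the robot and the scene stay as the last script left them, time stands still between calls to the robot, and variables do not carry over. Pictures are saved under pics/ and viewed, about 8 in all and at most 12, crops included, and the job is handed in when it is done.

```bash
mkdir -p pics; ls; cat > h.py <<'E'
import numpy as np, cv2
from cell import bot
def snap(c,f=None):
    im=bot.camera(c)
    if f: cv2.imwrite('pics/'+f,cv2.cvtColor(im,cv2.COLOR_RGB2BGR))
    return im
def ray(c,u,v):
    k=bot.calibration(c); d=np.linalg.inv(k['mtx'])@[u,v,1]; E=k['extrinsics']
    R=E[:3,:3]; return -R.T@E[:3,3], R.T@d
def onz(c,u,v,z):
    o,d=ray(c,u,v); return o+d*(z-o[2])/d[2]
def proj(c,p):
    k=bot.calibration(c); q=k['extrinsics']@np.r_[p,1]; q=k['mtx']@q[:3]; return q[:2]/q[2]
E
python3 - <<'E'
from h import *
a=snap('scene');b=snap('top')
cv2.imwrite('pics/a.png',cv2.cvtColor(a,cv2.COLOR_RGB2BGR));cv2.imwrite('pics/b.png',cv2.cvtColor(b,cv2.COLOR_RGB2BGR))
for c in('scene','top'):
  print(c, ray(c,280,210))
  for t in 'bar dripper knob cup_mid honey_mid green_mug_mid tumbler_mid salt_mid lemon_mid'.split():
    print(t,[(np.round(r['bbox']).astype(int).tolist(),round(r['confidence'],2)) for r in bot.search_frame(c,t)[:3]])
print(bot.read_tool_rot(),bot.read_clock())
E
```

```text
pics
scene (array([-0.31975604, -1.30491479,  0.96522234]), array([ 0.44340768,  0.76561445, -0.4660798 ]))
bar [([244, 185, 90, 65], 0.7), ([251, 186, 14, 23], 0.25)]
dripper [([256, 187, 39, 22], 0.79)]
knob [([258, 184, 37, 27], 0.86), ([259, 187, 51, 32], 0.58)]
cup_mid [([371, 284, 20, 26], 0.63)]
honey_mid [([216, 166, 18, 27], 0.8), ([253, 185, 13, 27], 0.59)]
green_mug_mid [([292, 226, 23, 25], 0.76)]
tumbler_mid [([327, 283, 27, 40], 0.85), ([299, 270, 22, 19], 0.43)]
salt_mid [([346, 250, 11, 27], 0.83)]
lemon_mid [([325, 282, 28, 41], 0.74), ([304, 268, 18, 20], 0.6)]
top (array([0.39024294, 0.0957355 , 1.28219576]), array([ 0.11930363,  0.02639462, -0.99265635]))
bar [([207, 177, 123, 68], 0.91), ([245, 189, 35, 53], 0.41)]
dripper [([246, 188, 35, 52], 0.85)]
knob [([246, 186, 35, 56], 0.84)]
cup_mid [([380, 190, 16, 17], 0.37)]
honey_mid [([120, 216, 33, 24], 0.82), ([213, 202, 22, 21], 0.79), ([426, 235, 32, 25], 0.73)]
green_mug_mid [([303, 200, 26, 24], 0.68), ([379, 189, 17, 18], 0.63)]
tumbler_mid [([428, 234, 32, 25], 0.83)]
salt_mid [([379, 190, 16, 13], 0.69), ([244, 185, 39, 56], 0.3)]
lemon_mid [([375, 234, 22, 17], 0.8)]
[ 0.55949242 -0.55946629 -0.43240757  0.4324227 ] 1.0
```

View pics/a.png

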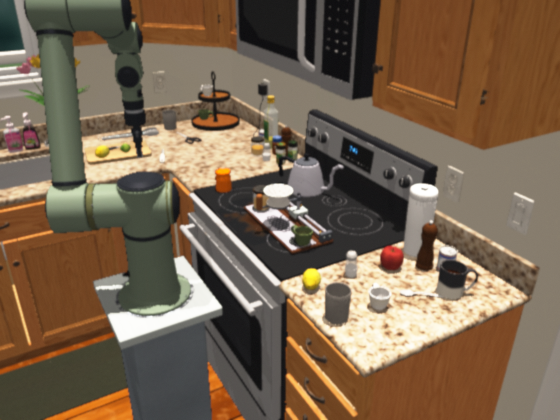

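View pics/b.png

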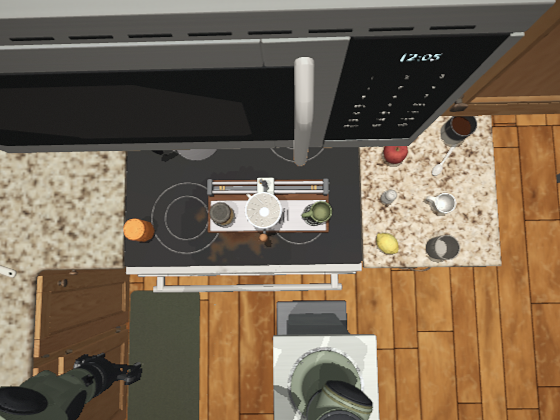

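The scene view shows the dripper at about (278,195), the honey jar in front of it at (258,200), the green mug at (303,236) and the white cup at (379,298). In the top view the jar is at (222,212) on the left pad and the green mug at (318,212). The orange look-alike is at (138,230), the white cup at (442,204) with its handle to the left, the tumbler at (442,247), the salt at (388,197) and the lemon at (387,243).

The jar could be confused with the orange pot (138,230), which I'll leave. The cup could be confused with the dripper (263,210), the green mug (318,212) or the black mug (460,127). I choose the jar at (222,212) and the cup at (442,204), and I'll check both in a crop.

```bash
python3 - <<'E'
from h import *
b=cv2.imread('pics/b.png')
c1=cv2.resize(b[170:240,200:340],None,fx=5.6,fy=4.2*1,interpolation=cv2.INTER_CUBIC)
c1=cv2.resize(b[172:242,200:340],None,fx=5,fy=5,interpolation=cv2.INTER_CUBIC)
c2=cv2.resize(b[182:262,365:465],None,fx=3,fy=3,interpolation=cv2.INTER_CUBIC)
out=np.zeros((350+240,700,3),np.uint8); out[:350]=c1; out[350:,:300]=c2
cv2.imwrite('pics/c.png',out)
for n,u,v,z in [('honey top',222,211,.102),('mug rim',318,210,.068),('dripper',263,210,.15),('knob',263.5,238,.15),('cup rim',443,204,.048),('tumbler',442,247,.094),('salt',388,197,.086),('lemon',387,243,.025),('orange',138,230,.086)]:
  print(n,onz('top',u,v,z).round(3))
k=bot.calibration('wrist'); print(k['mtx'],k['hand_eye'].round(4),bot.grip_depth)
E
```

```text
honey top [0.532 0.299 0.102]
mug rim [0.534 0.013 0.068]
dripper [0.527 0.174 0.15 ]
knob [0.448 0.173 0.15 ]
cup rim [ 0.548 -0.37   0.048]
tumbler [ 0.416 -0.343  0.094]
salt [ 0.567 -0.195  0.086]
lemon [ 0.433 -0.201  0.025]
orange [0.481 0.554 0.086]
[[305.92921918   0.         284.58643726]
 [  0.         305.92921918 209.6864384 ]
 [  0.           0.           1.        ]] [[ 1.000e+00 -7.000e-04 -8.000e-04 -1.000e-03]
 [ 6.000e-04 -3.065e-01  9.519e-01 -1.425e-01]
 [-9.000e-04 -9.519e-01 -3.065e-01  7.720e-02]
 [ 0.000e+00  0.000e+00  0.000e+00  1.000e+00]] 0.0187
```

View pics/c.png

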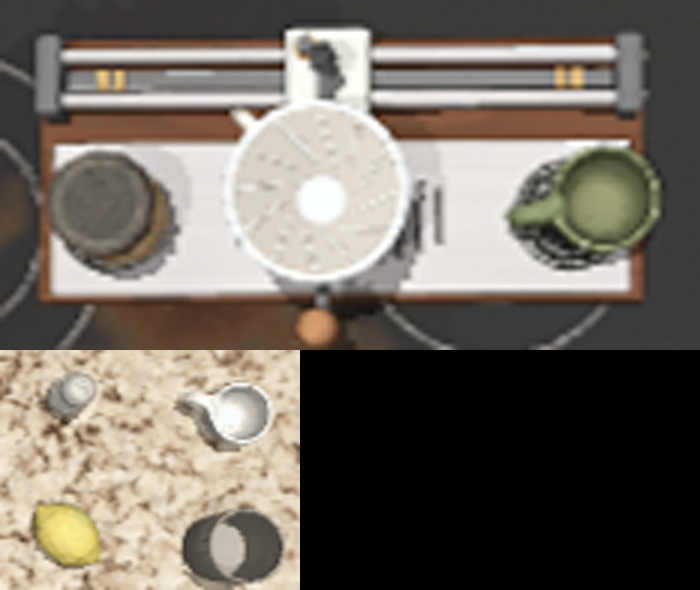

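The crop confirms the choices: dark-lidded jar on the left pad, ribbed white cup with its handle to the left, green mug with its handle towards the centre. Next I estimate the bar's pose and check that the poses are reachable, then move to a wrist view.

```bash
cat >> h.py <<'E'
from scipy.spatial.transform import Rotation as Ro
def quat(jaw):   # jaw angle in world xy; tool down
    x=np.array([np.cos(jaw),np.sin(jaw),0]); y=np.array([0,0,-1.]); 
    q=Ro.from_matrix(np.c_[x,y,np.cross(x,y)]).as_quat(); return q[[3,0,1,2]]
def wray(u,v,p,q):
    k=bot.calibration('wrist'); H=k['hand_eye']; R=Ro.from_quat(np.r_[q[1:],q[0]]).as_matrix()
    return p+R@H[:3,3], R@H[:3,:3]@np.linalg.inv(k['mtx'])@[u,v,1]
def wonz(u,v,z,p,q):
    o,d=wray(u,v,p,q); return o+d*(z-o[2])/d[2]
def wsnap(f):
    p,q=np.array(bot.read_position()),np.array(bot.read_tool_rot()); snap('wrist',f); return p,q
E
python3 - <<'E'
from h import *
f=lambda x,y:((x+.5)/5+199.5,(y+.5)/5+171.5)
L=onz('top',*f(40,300),.014);R=onz('top',*f(643,298),.014); print(L,R,np.linalg.norm(L-R))
yv=(L-R)/np.linalg.norm(L-R); xv=np.array([yv[1],-yv[0],0]); O=(L+R)/2+.055*xv; print('bar',O,np.degrees(np.arctan2(xv[1],xv[0])),'padL',O+.145*yv,'padR',O-.145*yv)
for n,p,j in [('jar',(.525,.30,.07),0),('jar',(.525,.30,.07),np.pi),('cup',(.548,-.37,.02),0),('cup',(.548,-.37,.02),np.pi),('knob',(.448,.174,.11),np.pi/2),('knob',(.448,.174,.11),-np.pi/2),('knobend',(.448,.31,.11),np.pi/2),('mid',(.33,0,.2),0),('mid',(.36,.3,.2),0),('mid',(.36,-.37,.2),0)]:
  s=bot.solve_ik(p,quat(j)); print(n,j,None if s is None else np.round(s,2))
bot.move_pose([.42,.33,.25],quat(0))
p,q=wsnap('d.png'); print(p,q,bot.read_clock())
for t in 'honey_mid bar dripper knob'.split(): print(t,[(np.round(r['bbox']).tolist(),r['confidence']) for r in bot.search_frame('wrist',t)[:2]])
E
```

```text
[0.47795882 0.359612   0.014     ] [ 0.47286487 -0.02105591  0.014     ] 0.3807019920540912
bar [0.53040692 0.16854212 0.014     ] -0.7666646311408792 padL [0.53234708 0.31352914 0.014     ] padR [0.52846676 0.0235551  0.014     ]
jar 0 [ 0.4   0.57 -0.25  0.75  0.    1.97]
jar 3.141592653589793 [ 0.4   0.57 -0.25  0.75  0.   -1.17]
cup 0 [-0.71  0.72 -0.12  0.74  0.    0.87]
cup 3.141592653589793 [-0.71  0.72 -0.12  0.74  0.   -2.28]
knob 1.5707963267948966 [ 0.22  0.32 -0.54  0.7   0.    0.22]
knob -1.5707963267948966 [ 0.22  0.32 -0.54  0.7   0.   -2.92]
knobend 1.5707963267948966 [ 0.47  0.43 -0.38  0.77  0.    0.47]
mid 0 [-0.22 -0.06 -0.74  0.9   0.    1.35]
mid 0 [ 0.54  0.2  -0.45  0.92  0.    2.11]
mid 0 [-0.94  0.29 -0.33  0.95  0.    0.63]
[0.41937674 0.33064439 0.24997083] [ 7.07221714e-01 -7.06991303e-01 -4.64335120e-04  7.27597509e-04] 2.3583
honey_mid [([344.0, 171.0, 81.0, 75.0], 0.58)]
bar [([302.0, 147.0, 180.0, 236.0], 0.94)]
dripper [([303.0, 292.0, 144.0, 86.0], 0.58)]
knob [([301.0, 289.0, 143.0, 93.0], 0.7), ([302.0, 149.0, 178.0, 232.0], 0.5)]
```

View pics/d.png

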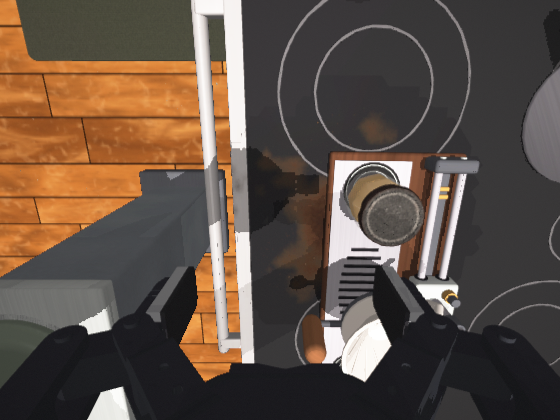

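The wrist view shows the jar's lid centred at (391,216). The bar's left front corner is at (332,153), the back left end block at (457,165) and the knob's top at about (315,355).

```bash
python3 - <<'E'
from h import *
p,q=np.array(bot.read_position()),np.array(bot.read_tool_rot())
print('lid',wonz(391,216,.102,p,q),'width',wonz(422,216,.102,p,q)-wonz(360,216,.102,p,q))
for n,u,v,z in [('frontleft',332,153,.014),('front2',323,325,.014),('backleft',467,153,.014),('padcentre guess',371,190,.016),('knobtop',316,352,.15)]: print(n,wonz(u,v,z,p,q).round(4))
E
```

```text
lid [0.52716304 0.30775384 0.102     ] width [6.22519298e-02 7.10768423e-05 0.00000000e+00]
frontleft [0.4784 0.359  0.014 ]
front2 [0.4773 0.1066 0.014 ]
backleft [0.6439 0.3592 0.014 ]
padcentre guess [0.5297 0.3129 0.016 ]
knobtop [0.4512 0.1833 0.15  ]
```

```bash
python3 - <<'E'
from h import *
q=quat(0)
bot.move_pose([.529,.310,.16],q)
print(bot.move_linear([.529,.310,.056],.1,until_force=8), bot.read_position())
bot.set_gripper(0,40); print('w',bot.read_gripper_width())
bot.move_linear([.529,.310,.10],.1)
bot.move_linear([.50,.44,.10],.2)
print(bot.move_linear([.50,.44,.036],.06,until_force=3), bot.read_position(),bot.read_ft_force())
bot.set_gripper(1); bot.move_linear([.50,.44,.16],.2)
bot.move_pose([.43,.33,.22],q)
p,q=wsnap('e.png'); print(p,q,bot.read_clock())
for t in 'honey_mid bar'.split(): print(t,[(np.round(r['bbox']).tolist(),r['confidence']) for r in bot.search_frame('wrist',t)[:2]])
E
```

```text
False [0.52956412 0.31029974 0.05674943]
w 0.7597551411471641
True [0.4992241  0.43973239 0.04124423] [-0.21100428  0.32678081  3.97438348]
[0.42973643 0.32968823 0.21928817] [-7.07034181e-01  7.07179236e-01 -4.28251170e-04 -1.06317987e-04] 8.7917
honey_mid [([319.0, 34.0, 87.0, 81.0], 0.92)]
bar [([293.0, 151.0, 196.0, 255.0], 0.61)]
```

View pics/e.png

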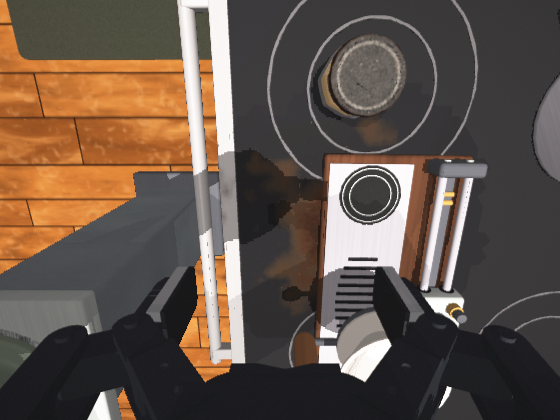

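Jar stands upright with its lid at (368,75). The free pad is in full view, centred at (370,194). Next I look at the cup.

```bash
python3 - <<'E'
from h import *
p,q=np.array(bot.read_position()),np.array(bot.read_tool_rot())
print('pad',wonz(370,194,.016,p,q),'w',wonz(400,194,.016,p,q)[0]-wonz(340,194,.016,p,q)[0])
print('lid',wonz(368,75,.086,p,q))
Q=quat(0)
bot.move_pose([.36,.2,.22],Q); bot.move_pose([.36,-.2,.22],Q); bot.move_pose([.47,-.40,.22],Q)
p,q=wsnap('f.png'); print(p,q,bot.read_clock())
for t in 'cup_mid salt_mid tumbler_mid'.split(): print(t,[(np.round(r['bbox']).tolist(),r['confidence']) for r in bot.search_frame('wrist',t)[:2]])
E
```

```text
pad [0.53046729 0.3154036  0.016     ] w 0.06994567775111293
lid [0.50003127 0.43594533 0.086     ]
[ 0.46988436 -0.3984248   0.21975753] [ 7.07604122e-01 -7.06608717e-01 -1.48099071e-04  7.11338758e-04] 11.975
cup_mid [([333.0, 115.0, 62.0, 83.0], 0.95)]
salt_mid [([373.0, 1.0, 42.0, 21.0], 0.58)]
tumbler_mid [([176.0, 113.0, 93.0, 85.0], 0.95)]
```

View pics/f.png

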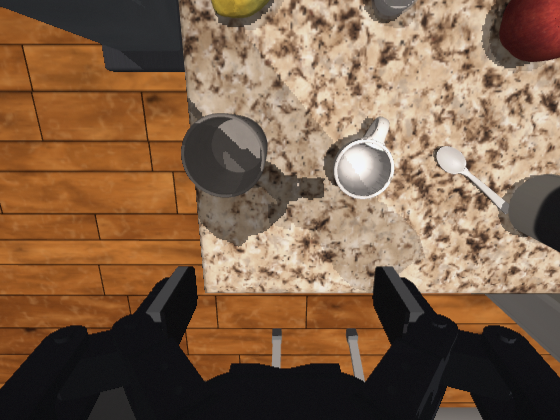

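The cup's rim centre is at (364,168) and its handle tip at (381,121). The spoon's nearest edge is at (438,158) and the tumbler's at (266,155).

```bash
python3 - <<'E'
from h import *
p,q=np.array(bot.read_position()),np.array(bot.read_tool_rot())
c=wonz(364,168,.048,p,q); h=wonz(381,121,.04,p,q)
print('cup',c,'w',wonz(394,168,.048,p,q)[0]-wonz(334,168,.048,p,q)[0],wonz(364,137,.048,p,q)[1]-wonz(364,198,.048,p,q)[1])
print('handle',h,np.linalg.norm((h-c)[:2]),np.degrees(np.arctan2(*(h-c)[[1,0]])))
print('spoon',wonz(438,158,0,p,q)); 
E
```

```text
cup [ 0.55331851 -0.37782895  0.048     ] w 0.062227966982023375 0.06367467305538843
handle [ 0.56882356 -0.33122875  0.04      ] 0.04911195531713139 71.59643069369575
spoon [ 0.6524632  -0.37448137  0.        ]
```

```bash
python3 - <<'E'
from h import *
a=np.radians(-18.4); q=quat(a); Q=quat(0); x,y=.5533,-.3778
bot.move_pose([x,y,.12],q); 
print(bot.move_linear([x,y,.005],.1,until_force=6), bot.read_position())
bot.set_gripper(0,25); print('w',bot.read_gripper_width())
bot.move_linear([x,y,.15],.15); print(bot.read_gripper_width())
bot.move_linear([.36,-.25,.16],.25,rotation=Q)
p,_=wsnap('g0.png')
bot.move_linear([.34,.2,.16],.25); bot.move_linear([.37,.3145,.15],.2)
p,_q=wsnap('g.png'); print(p,_q,bot.read_gripper_width(),bot.read_clock())
E
```

```text
False [ 0.55384244 -0.37825725  0.00581099]
w 0.7121646204294166
0.7109190472530136
[0.36932612 0.31344139 0.14963916] [-7.06620717e-01  7.07592186e-01 -6.05216198e-04 -3.06808799e-04] 0.7099076957664638 19.35
```

View pics/g.png

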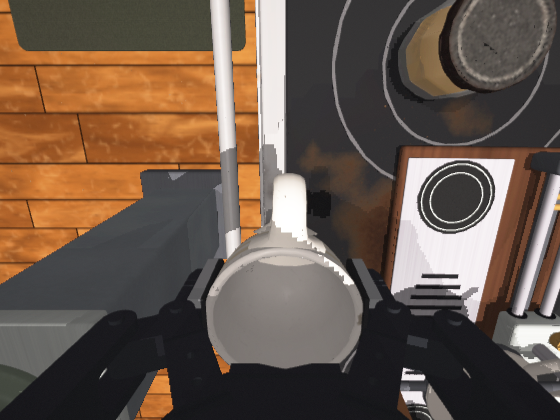

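The cup is held level with its handle pointing to +y. The far rim edge is at (285,250) and the pad is centred at (456,196). I measure the offset and then place it.

```bash
python3 - <<'E'
from h import *
p,q=np.array(bot.read_position()),np.array(bot.read_tool_rot())
zr=p[2]-.0058+.048
e=wonz(285,250,zr,p,q); l=wonz(208,305,zr,p,q); r=wonz(362,305,zr,p,q)
print('rim far',e-p,l-p,r-p,'pad',wonz(456,196,.016,p,q))
dy=np.clip(e[1]-p[1]-.0315,-.006,.006); print('dy',dy)
Y=.3145-dy; Q=quat(0)
bot.move_linear([.531,Y,.12],.2)
print(bot.move_linear([.531,Y,.023],.06,until_force=3), bot.read_position(),bot.read_ft_force())
bot.set_gripper(1); bot.move_linear([.531,Y,.14],.2); bot.move_linear([.40,.33,.22],.25)
p,q=wsnap('i.png'); snap('top','i2.png'); print(p,q,bot.read_clock())
for c in('wrist','top'):
  for t in 'cup_mid knob dripper green_mug_mid'.split(): print(c,t,[(np.round(r['bbox']).tolist(),r['confidence']) for r in bot.search_frame(c,t)[:2]])
E
```

```text
rim far [0.00125416 0.02972817 0.0422    ] [-0.02828203  0.00662391  0.0422    ] [0.03069703 0.00657224 0.0422    ] pad [0.53030954 0.31437767 0.016     ]
dy -0.001771828139941728
True [0.53079163 0.31613184 0.02592487] [-0.14286334 -0.92863155  4.58490457]
[0.40045742 0.32987746 0.21907826] [-0.7063546   0.70785593 -0.00128283 -0.00122985] 23.725
wrist cup_mid [([380.0, 151.0, 64.0, 86.0], 0.71)]
wrist knob [([320.0, 316.0, 161.0, 104.0], 0.8)]
wrist dripper [([322.0, 317.0, 161.0, 101.0], 0.62)]
wrist green_mug_mid []
top cup_mid [([204.0, 206.0, 23.0, 16.0], 0.74)]
top knob [([247.0, 186.0, 34.0, 55.0], 0.7)]
top dripper [([244.0, 185.0, 39.0, 55.0], 0.86)]
top green_mug_mid [([301.0, 202.0, 29.0, 22.0], 0.68)]
```

View pics/i.png

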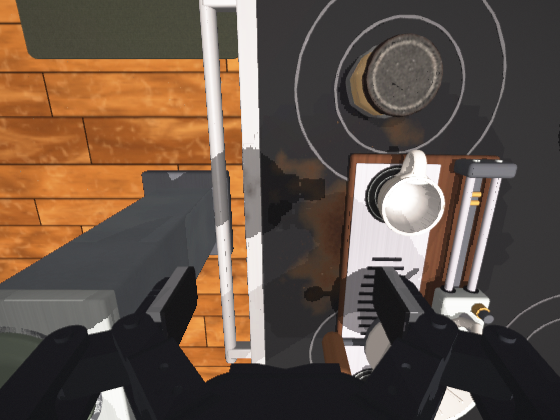

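The cup is upright on the pad with its rim centre at (412,206). Now I view the knob.

```bash
python3 - <<'E'
from h import *
p,q=np.array(bot.read_position()),np.array(bot.read_tool_rot())
print('cup rim',wonz(412,206,.068,p,q))
Q=quat(np.pi/2)
bot.move_pose([.36,.18,.25],Q)
p,q=wsnap('j.png'); print(p.tolist(),q.tolist(),bot.read_clock())
for t in 'knob dripper cup_mid'.split(): print(t,[(np.round(r['bbox']).tolist(),r['confidence']) for r in bot.search_frame('wrist',t)[:2]])
E
```

```text
cup rim [0.52861045 0.31580928 0.068     ]
[0.36011310783390416, 0.18015697160132657, 0.25005111506444855] [-0.5000193427643317, 0.5000691019309863, 0.5000470185042997, -0.49986451108317637] 25.7917
knob [([229.0, 263.0, 104.0, 105.0], 0.58)]
dripper [([229.0, 266.0, 103.0, 99.0], 0.89)]
cup_mid [([366.0, 290.0, 19.0, 49.0], 0.61)]
```

View pics/j.png

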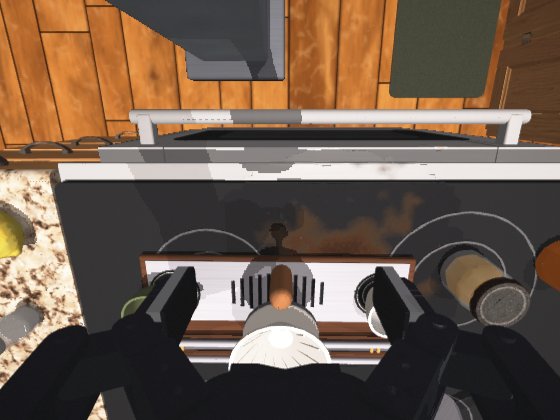

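The knob's top is at (281,297) and its base at (283,270). The dripper rim is centred at about u=280.

```bash
python3 - <<'E'
from h import *
p,q=np.array(bot.read_position()),np.array(bot.read_tool_rot())
k=wonz(281,298,.148,p,q); print('knob',k, wonz(283,270,.092,p,q), 'rim L/R',wonz(231,358,.15,p,q),wonz(331,358,.15,p,q))
print('pad edges front', wonz(145,257,.014,p,q),wonz(414,258,.014,p,q))
E
```

```text
knob [0.44702172 0.17526035 0.148     ] [0.44898825 0.17679993 0.092     ] rim L/R [0.51418586 0.12567506 0.15      ] [0.51421037 0.22429778 0.15      ]
pad edges front [ 0.47216585 -0.01243682  0.014     ] [0.47385914 0.35560213 0.014     ]
```

```bash
python3 - <<'E'
from h import *
Q=quat(np.pi/2)
bot.set_gripper(.75)
bot.move_pose([.40,.1755,.20],Q); bot.move_linear([.450,.1755,.19],.15)
print(bot.move_linear([.450,.1755,.111],.1,until_force=6),bot.read_position())
bot.set_gripper(0,40); print('w',bot.read_gripper_width(),bot.read_ft_force())
bot.move_linear([.4513,.295,.111],.1); print(bot.read_ft_force())
for y in (.304,.307,.310,.313,.315,.3165):
    s=bot.move_linear([.4515,y,.111],.03,until_force=30); print(y,s,np.round(bot.read_position(),4),np.round(bot.read_ft_force(),1))
print(bot.read_clock())
E
```

```text
False [0.45038859 0.17561289 0.11154515]
w 0.2537261493568895 [-1.37082148  0.37247971  6.18993314]
[-0.4557204   0.16330804  4.22859408]
0.304 False [0.452  0.3047 0.1116] [-0.9  0.7  5.1]
0.307 False [0.452  0.3063 0.1116] [ 0.3 -4.   7. ]
0.31 False [0.4521 0.3106 0.1116] [0.4 0.8 5. ]
0.313 False [0.4522 0.3143 0.1116] [0.2 5.1 5.7]
0.315 False [0.4522 0.3155 0.1116] [-0.4  2.2  6.2]
0.3165 False [0.4522 0.316  0.1116] [-0.5 -1.8  7.1]
31.5917
```

Force signs show the ridge passed and the notch centred at about y=.3158. I release, retreat and check.

```bash
python3 - <<'E'
from h import *
bot.set_gripper(.75); bot.move_linear([.4515,.3158,.20],.15); bot.move_linear([.33,.316,.25],.2); bot.move_pose([.30,.20,.26],quat(np.pi/2))
a=snap('top');b=snap('scene')
o=np.vstack([cv2.resize(a[165:255,110:350],(800,300),interpolation=cv2.INTER_CUBIC),cv2.resize(b[150:255,190:470],(800,300),interpolation=cv2.INTER_CUBIC)])
cv2.imwrite('pics/k.png',cv2.cvtColor(o,cv2.COLOR_RGB2BGR)); print(bot.read_clock(),bot.read_ft_force())
for t in 'dripper knob cup_mid honey_mid green_mug_mid'.split(): print(t,[(np.round(r['bbox']).tolist(),r['confidence']) for r in bot.search_frame('top',t)[:2]])
E
```

```text
34.275 [-0.2825298   0.3579227   0.07911925]
dripper [([197.0, 190.0, 36.0, 50.0], 0.81)]
knob [([200.0, 188.0, 31.0, 54.0], 0.93)]
cup_mid []
honey_mid [([168.0, 212.0, 27.0, 22.0], 0.95), ([200.0, 178.0, 132.0, 66.0], 0.6)]
green_mug_mid [([301.0, 201.0, 30.0, 21.0], 0.85)]
```

View pics/k.png

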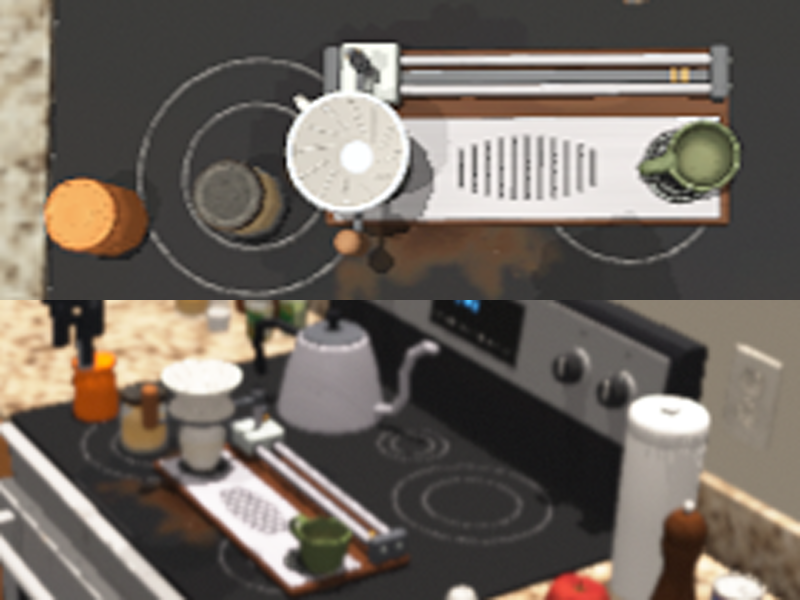

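The dripper sits over the cup at the left notch, with the jar upright and clear of it and the green mug where it was. I'm handing in.

```bash
python3 -c "
from h import *
bot.wait(.3); print(bot.read_joint_vel()); bot.close_job()"
```

```text
[-0.00250479 -0.00035176 -0.000831    0.00144257 -0.000632   -0.00112332]
the job is handed in; nothing more can be done
```

The job is done and handed in at about 35 s on the robot's clock, inside the 72 s limit.

- **Honey jar:** it stands upright on the range top at about (0.50, 0.44), roughly 35 mm clear of the dripper in its final position.
- **White cup:** it is upright on the left pad, with its rim centre about 3 mm from the measured pad centre.
- **Dripper:** I slid it by the knob over the ridge into the left notch. The force on the tool flipped sign near y = 0.316, about 1 mm from where I expected the notch, which fits it clicking in. I then released it and backed the arm away.

The last pictures show the dripper over the upright cup and the green mug on its pad. The orange jar also looks undisturbed. I did not take a closing picture of the tumbler, salt shaker and lemon, but no touch or unexpected force showed up while I worked near them.

Two checks did not fully agree:

- **Cup not detected:** the final top-view search did not find the cup, because the dripper now hides it. It is visible in the scene picture.
- **Pad centre:** the top and wrist cameras disagreed on it by about 2 mm, and I placed the cup using a value between them.

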